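Purge the reactor line from the bench panel

ROBOT

A 6-joint arm with a two-finger parallel gripper is mounted at the origin on the work surface. World frame = base frame: x ahead of the robot, y to its left, z up, the work surface at z = 0. Lengths are in m, angles in rad, forces in N, time in s.
With the tool pointing down it reaches from about 0.3 to 0.775 m from the base axis. Payload 14.6 kg.
Tool frame: the origin (TCP) lies at the very end of the fingers, on their centre line; the grasp point (between the pads) lies 19 mm behind it; z points along the fingers, y is the line along which they close (so a half turn about z gives the same grasp; the last joint's range is limited). The gripper opens to 94 mm and grips with 3 to 60 N. Pads are 16 mm wide; open, the fingers measure 119 mm over their backs; the gripper's body (75 mm by 177 mm) begins 78 mm behind the grasp point.
Start: joints at [1.083, 0.3, 1.521, -0, 1.321, -0.067], TCP at [0.225, 0.502, 0.205] pointing down, gripper open.
Joint ranges: [-3.03, 3.03], [-0.79, 2.21], [0.23, 2.52], [-1.04, 4.18], [0, 3.07], [-2.55, 2.55]. Speed limits (rad/s): [2.22, 2.22, 2.57, 3.14, 3.14, 3.14].

INTERFACE

Orientations are given as a rotation vector (axis times angle).
In Python, from workcell import arm, optics, workorder gives the robot as it stands.
- The arm moves only by the tool send_rows, never from a script. Its argument "deltas" is a list that holds one entry, the list of rows, each a list of 4 numbers: the shift along the tool's x, y, z in cm, then the turn about the tool's z in degrees. A call has 1 to 20 rows; each row shifts and turns the commanded pose from where the row before left it, along the tool's axes as they then stand; what a row does not reach is not made up. A row lasts 1/12 s, in which the tool goes at most 41.7 mm and 7.16 degrees, less where a joint would pass 70% of its speed; a pose out of reach is approached as far as the arm can. A call is refused whole if a number of a shift passes 4.17 or a number of a turn 7.16, either way. A call with a gripper value outside its range is refused whole. "jaw" is the closure in counts, from 0 (fully open) to 255 (shut), set as the call begins (left out, the last holds). The fingers move at their own pace and stop on an object; the grip force is fixed at half the most. Time passes only in rows, so rows that do not move let the fingers close. It gives the time, the measured TCP pose, the force, the opening and the grip force at its end, in the units of the state.
- arm.sense(): the state, without advancing time (a new reading comes with each control period).
- optics.read_camera(name): name is "scene" or "top" or "wrist"; returns a dict with "color" (480x640x3 uint8, red, green, blue), "depth" (480x640 float32, m along the optical axis (not along the pixel's ray), 0 where there is no reading), "fx", "fy", "cx", "cy" (pixels), "eye" and "attitude" of the camera in the world. Camera axes: x right, y down, z forward; pixel columns grow to the right and rows downward; lengths in m; the calibration is good to about 2 mm. A picture is of the moment at which its call begins.
- workorder.job_done(): hands the job in; it is judged then, once.
The state is a dict: "time_s": time; "qpos": joint angles; "qvel": joint speeds; "tau": joint torques, N m; "tool_pos": TCP position; "tool_rot": TCP orientation; "force": force on the tool from outside, world axes, zero at the start; "ft_torque": the same for the moment, N m; "opening": opening from 0.0 (shut) to 1.0 (fully open); "gripper_force": force on a finger pad.
Only numpy, scipy, OpenCV 4.12 (cv2) and the standard library are available. Lean on these libraries where they do the work, as an engineer would, in place of code of your own. Each camera call takes 0.05 s, during which the arm holds its last target. There are 200 camera calls.

TASK

Start a purge on the gas panel, working the keys only by pushing them with the fingertips: first press the raised end of the rocker switch fully down, then push the round mushroom plunger fully in so that it stays in, then press the long bar key fully down. Your program finishes while the fingers are still holding the bar key down. Work strictly in that order, no key before its turn, and leave the reactor, jar, vial and screwdriver where they are: nothing is to be picked up or moved.

Things in the scene. Friction and masses are not known exactly. Their poses are not given: they have to be found in the camera images.
- panel: Fixed dark steel mounting plate flat on the bench, 135 (x) x 330 (y) x 20 mm; origin at the centre of its underside, z up. Three aluminium modules stand on it side by side along its y axis, 100 mm apart, in an order that varies; all have the plate's heading. The plate's +x side points away from the robot, within about 25 degrees.
- rocker_box: Fixed aluminium module 110 (x) x 90 (y) x 35 mm with the rocker switch; origin at the centre of its underside, 20 mm above the bench, so its top face is 55 mm above the bench. Told by its flat tilted black paddle, 76 (x) x 44 (y) x 10 mm, between two cheeks 50 mm apart, 30 mm long, reaching 71 mm above the bench. Fully down, the paddle's end still clears the top face.
- rocker (a joint): Rocker angle, rad. At 0 (off) the paddle is tilted 0.2 rad with its far end (the module's +x end, with three fine ribs) raised; at 0.4 (end stop, on) that end is down. Pivot: along the module's y through its centre, 71 mm above the bench. It starts between 0 and 0.05, moves with friction (0.06 N m, about 2 to 5 N at the fingertips) and stays where it is left.
- rocker_press (a point): Point on the top of the paddle at its raised far half, 26 mm from the pivot: where to push down. It sinks about 10 mm from 0 to 0.4 rad. Flat fingertips bear on the edge, so push them until the end stop is felt.
- plunger_box: Fixed aluminium module of the same size with the round plunger; origin at the centre of its underside, 20 mm above the bench.
- plunger (a joint): How far the plunger is pushed in, 0 (out) to 0.010 m (end stop), straight down. Black mushroom head 42 mm in diameter, 11 mm thick, on a steel stem at the module's centre. It starts between 0 and 0.001, moves with about 3.5 N of friction and stays where it is left.
- plunger_top (a point): Centre of the plunger's flat top, 88 mm above the bench when out, 78 mm when fully in.
- bar_box: Fixed aluminium module of the same size with the long bar key; origin at the centre of its underside, 20 mm above the bench.
- bar (a joint): How far the bar key is pressed, 0 (up) to 0.008 m (end stop), straight down. Black bar 26 (x) x 74 (y) x 14 mm at the module's centre. A spring returns it: 1.8 N at the start of the travel, 5.4 N at the end.
- bar_top (a point): Centre of the bar key's flat top, 81 mm above the bench when up, 73 mm when fully down.
- reactor: Loose steel pressure vessel with a round gauge on top, 84 mm in diameter, 222 mm high, with a small side valve; stands on the -y side of the panel. Not to be moved. Origin at the centre of its underside.
- jar: Loose jar, 60 mm in diameter, 85 mm high, standing beyond the panel. Not to be moved. Origin at the centre of its underside.
- vial: Loose amber vial, 27 mm in diameter, 58 mm high, standing on the +y side of the panel. Not to be moved. Origin at the centre of its underside.
- driver: Loose screwdriver with a yellow handle lying between robot and panel, about 200 mm long along its x axis, 26 mm thick. Not to be moved. Origin under its middle.

How it is judged:
By the outcome, as a careful person would: the job done as asked, in the order asked, and still so for the second after the job is handed in, while the arm keeps its last pose, push and grip.
It also fails if it takes over 43 s, if anything falls off the work surface, if the arm or the gripper's body presses on something with over 40 N, if the wrist force passes 120 N, or if a joint passes its speed limit or range.

## Working session

There is one attempt and no reset: what is moved stays moved. The work goes in short steps, Python scripts to look and compute and a tool call to move; the robot and the scene stay as the last step left them, time stands still between calls to the robot, and variables do not carry over. Pictures are saved under pics/ and viewed, at most 10 in all, crops included, and the job is handed in when it is done.

Besides the shell and the picture viewer there is one more tool, called after "Emit:" as name(argument=value, ...), one argument or row to a line, values as JSON. send_rows: Moves the arm, as the interface text tells. Its arguments: {"type":"object","properties":{"deltas":{"type":"array"},"jaw":{"type":"number"}},"required":["deltas"]}

```bash
mkdir -p pics; python3 - <<'E'
from workcell import arm, optics
import cv2,numpy as np
s=arm.sense();print({k:np.round(v,3).tolist() for k,v in s.items()})
for n in("top","scene"):
    c=optics.read_camera(n);cv2.imwrite(f"pics/{n}0.png",c["color"][...,::-1]);np.savez(f"{n}0.npz",**c)
    print(n,c["fx"],c["fy"],c["cx"],c["cy"],c["eye"],c["attitude"])
E
```

```text
{'time_s': 0.0, 'qpos': [1.083, 0.3, 1.522, -0.0, 1.321, -0.067], 'qvel': [-0.001, 0.0, -0.001, -0.0, -0.0, 0.001], 'tau': [0.0, -53.182, -35.273, 0.071, 0.025, -0.0], 'tool_pos': [0.225, 0.502, 0.205], 'tool_rot': [-0.656, -3.072, 0.002], 'force': [0.206, -0.279, -0.011], 'ft_torque': [0.031, 0.002, -0.043], 'gripper_force': 0.0, 'opening': 1.002}
top 482.8523483765384 482.8523483765384 315.2249082479621 240.79052192888105 [ 0.33251426 -0.03315788  1.17903164] [-2.05144577  2.15969488 -0.23506591]
scene 475.60172402804375 475.60172402804375 325.0833436873801 236.01223858872808 [1.22499571 0.06497697 0.77812089] [-1.64403908 -1.93575693  0.77856757]
```

View pics/top0.png

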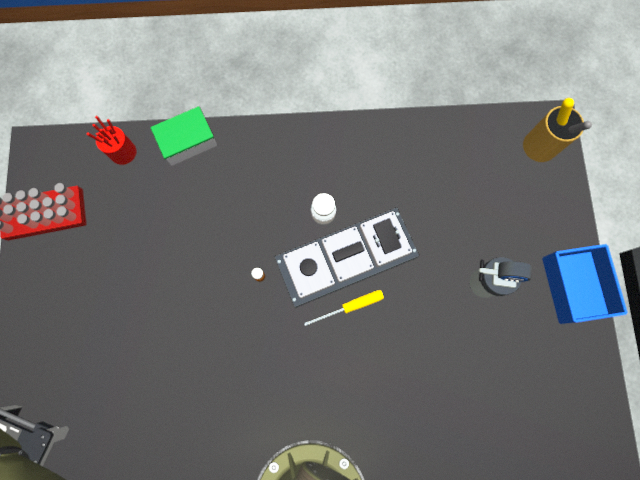

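The top view shows plunger (309,267), bar (348,252) and rocker (387,236) on the panel. The jar is at (323,208), the vial at (258,274), the screwdriver at about (345,308) and the reactor at (500,275).

```bash
cat > h.py <<'E'
import numpy as np,cv2
from scipy.spatial.transform import Rotation as R
def ray(c,uv,z):
    uv=np.atleast_2d(uv).astype(float)
    d=np.c_[(uv[:,0]-c["cx"])/c["fx"],(uv[:,1]-c["cy"])/c["fy"],np.ones(len(uv))]
    d=d@R.from_rotvec(c["attitude"]).as_matrix().T
    e=np.asarray(c["eye"]);return e+d*((z-e[2])/d[:,2])[:,None]
E
python3 - <<'E'
from h import *
c=np.load("top0.npz");im=c["color"]
g=im.min(2);roi=np.zeros_like(g);roi[205:310,270:420]=1
roi[:225,:350]=0
m=((g>150)&(roi>0)).astype(np.uint8)
cs,_=cv2.findContours(m,cv2.RETR_EXTERNAL,cv2.CHAIN_APPROX_NONE)
for k in cs:
    if cv2.contourArea(k)<300: continue
    r=cv2.minAreaRect(ray(c,k[:,0],.055)[:,:2].astype(np.float32));print("mod",r)
# keys: dark blobs inside the modules
    h=np.zeros_like(m);cv2.drawContours(h,[cv2.convexHull(k)],-1,1,-1);h=cv2.erode(h,np.ones((5,5)))
    d=((h>0)&(g<90)).astype(np.uint8);kk,_=cv2.findContours(d,cv2.RETR_EXTERNAL,cv2.CHAIN_APPROX_NONE)
    q=max(kk,key=cv2.contourArea)
    for z in(.071,.081,.088):print("  key",z,cv2.minAreaRect(ray(c,q[:,0],z)[:,:2].astype(np.float32)))
for n,p,z in(("reactor",(512,270),.2),("jar",(323,203),.085),("vial",(257,272),.058),("drv",(383,295),.02),("drv",(305,324),.01)):print(n,ray(c,p,z))
E
```

```text
mod ((0.5162240266799927, -0.022338487207889557), (0.1106984093785286, 0.09038623422384262), 19.368087768554688)
  key 0.071 ((0.5186399221420288, -0.022277649492025375), (0.037210047245025635, 0.03763468563556671), 87.04784393310547)
  key 0.081 ((0.5169600248336792, -0.022375833243131638), (0.03687423840165138, 0.037294987589120865), 87.04776763916016)
  key 0.088 ((0.5157843232154846, -0.022444570437073708), (0.03663918003439903, 0.037057217210531235), 87.04759979248047)
mod ((0.5492035150527954, -0.11641444265842438), (0.11064422875642776, 0.09031200408935547), 19.324064254760742)
  key 0.071 ((0.5502877235412598, -0.11700103431940079), (0.023335706442594528, 0.07151315361261368), 19.06920623779297)
  key 0.081 ((0.5483224391937256, -0.1162443459033966), (0.02312515303492546, 0.07086773961782455), 19.069026947021484)
  key 0.088 ((0.54694664478302, -0.1157146543264389), (0.022977706044912338, 0.0704159364104271), 19.069015502929688)
mod ((0.5834969878196716, -0.21420925855636597), (0.11062783002853394, 0.09775582700967789), 19.320755004882812)
  key 0.071 ((0.5835393667221069, -0.2128821611404419), (0.07356160879135132, 0.04724449664354324), 18.96949577331543)
  key 0.081 ((0.5812737941741943, -0.21126008033752441), (0.07289766520261765, 0.04681813344359398), 18.969541549682617)
  key 0.088 ((0.5796880125999451, -0.21012473106384277), (0.07243304699659348, 0.046519648283720016), 18.96944808959961)
reactor [[ 0.46916438 -0.44035812  0.2       ]]
jar [[ 0.6673162  -0.06514005  0.085     ]]
vial [[0.51506014 0.09789666 0.058     ]]
drv [[ 0.44995084 -0.19819023  0.02      ]]
drv [[ 0.39147902 -0.00795158  0.01      ]]
```

View pics/scene0.png

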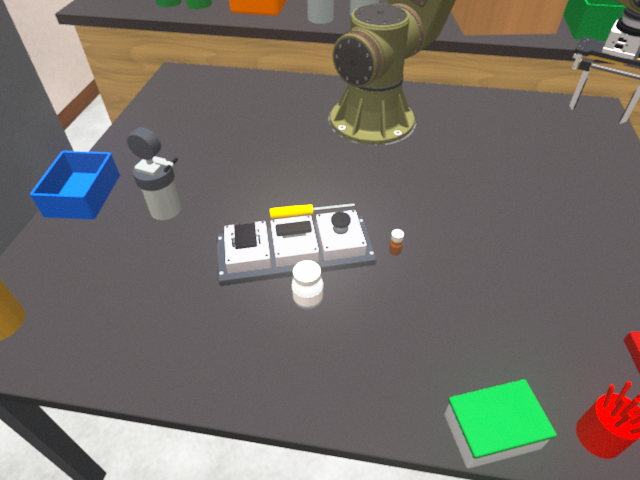

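The scene view confirms the order: rocker (245,237), bar (293,229), plunger (341,220), with nothing overhanging. The module heading is about +19.3°. Next I move over the rocker with the fingers shut.

Emit:
send_rows(
  deltas=[
    [[-1, -0.8, 0, 0], [-2, -1.6, 0, 0], [-3, -2.3, 0, 0], [-3, -2.3, 0, 0], [-3, -2.3, 0, 0], [-3, -2.3, 0, 0], [-3, -2.3, 0, 0], [-3, -2.3, 0, 0], [-3, -2.3, 0, 0], [-3, -2.3, 0, 0], [-3, -2.3, 0, 0], [-3, -2.3, 0, 0], [-3, -2.3, 0, 0], [-3, -2.3, 0, 0], [-3, -2.3, 0, 0], [-3, -2.3, 0, 0], [-3, -2.3, 0, 0], [-3, -2.3, 0, 0], [-3, -2.3, 0, 0], [-3, -2.3, 0, 0]],
  ],
  jaw=255,
)

```text
time_s: 1.77
tool_pos: [0.5658, -0.1331, 0.2053]
tool_rot: [-0.657, -3.072, 0.0]
force: [0.7, 0.9, 0.4]
opening: 0.006
gripper_force: 0.0
```

Emit:
send_rows(
  deltas=[
    [[0, 0, 0, 6.85], [0, 0, 0, 6.85], [0, 0, 0, 6.85], [0, 0, 0, 6.85], [0, 0, 0, 6.85], [0, 0, 0, 6.85], [0, 0, 0, 6.85], [0, 0, 0, 6.85], [0, 0, 0, 6.85], [0, 0, 0, 6.85], [0, 0, 0, 6.85], [0, 0, 0, 6.85], [0, 0, 0, 6.85], [0, 0, 0, 6.85], [0, 0, 0, 6.85], [0, 0, 0, 6.85], [0, 0, 0, 6.85], [0, 0, 0, 6.85], [0, 0, 0, 6.85], [0, 0, 0, 6.85]],
  ],
)

```text
time_s: 3.43
tool_pos: [0.5653, -0.1312, 0.2053]
tool_rot: [-3.1, -0.506, 0.001]
force: [0.2, 0.1, 0.1]
opening: 0.003
gripper_force: 0.0
```

```bash
cat >> h.py <<'E'
K={"rocker":(.6068,-.2025),"plunger":(.516,-.0224),"bar":(.549,-.1165)}
def go(name):
    from workcell import arm
    s=arm.sense();M=R.from_rotvec(s["tool_rot"]).as_matrix();p=s["tool_pos"]
    print("t",round(s["time_s"],2),"p",np.round(p,4),"F",np.round(s["force"],2),"q",np.round(s["qpos"],2),"open",s["opening"])
    print("tilt",M[:2,2],"y yaw",np.degrees(np.arctan2(M[1,1],M[0,1])))
    print("shift cm",np.round(100*(np.r_[K[name],p[2]]-p)@M,2))
E
python3 - <<'E'
from h import *;go("rocker")
from workcell import optics
for n in ("wrist",):
    c=optics.read_camera(n);cv2.imwrite("pics/w1.png",c["color"][...,::-1]);np.savez("w1.npz",**c)
E
```

```text
t 3.43 p [ 0.5653 -0.1312  0.2053] F [0.22 0.14 0.07] q [-0.29  0.37  1.43 -0.    1.34  0.96] open 0.0025305833723309095
tilt [-5.49478475e-04  8.84125663e-05] y yaw -71.46235728931428
shift cm [ 1.67  8.08 -0.  ]
```

View pics/w1.png

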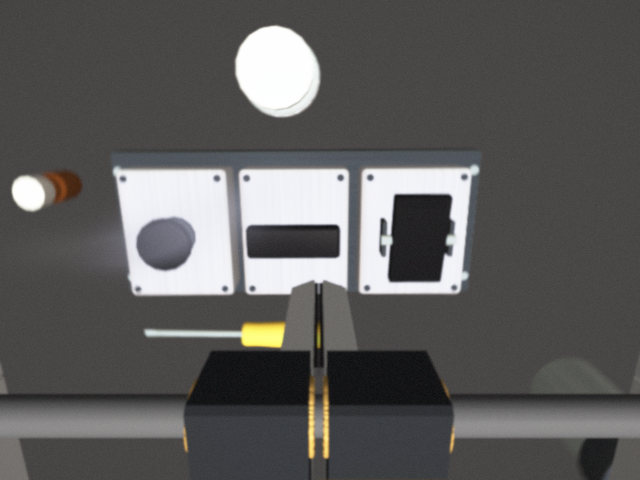

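The wrist view shows the plunger head at (165,243), the bar at (293,241), the rocker paddle at (420,238) with its pivot pins at (387,240) and (451,240), and the shut fingers at (319,285).

```bash
python3 - <<'E'
from h import *
c=np.load("w1.npz")
for n,p,z in(("pl",(165,243),.0875),("bar",(293.5,241),.081),("pins",(387,240),.071),("pins",(451,240),.071),("pad far",(421,195),.083),("pad near",(414,281),.068)):print(n,ray(c,p,z).round(4))
E
```

```text
pl [[ 0.5204 -0.0236  0.0875]]
bar [[ 0.5513 -0.1166  0.081 ]]
pins [[ 0.5732 -0.1881  0.071 ]]
pins [[ 0.5896 -0.2369  0.071 ]]
pad far [[ 0.6167 -0.1965  0.083 ]]
pad near [[ 0.5464 -0.2232  0.068 ]]
```

Emit:
send_rows(
  deltas=[
    [[0.8, 2.5, 1, 0], [0.9, 3.0, 2, 0], [0, 2.58, 3, 0], [0, 0, 3, 0], [0, 0, 1, 0], [0, 0, 0, 0]],
  ],
)

```text
time_s: 3.98
tool_pos: [0.6065, -0.2013, 0.1027]
tool_rot: [-3.096, -0.517, 0.007]
force: [-0.4, -0.6, -0.2]
opening: 0.003
gripper_force: 0.0
```

```bash
python3 - <<'E'
from h import *;go("rocker")
E
```

```text
t 3.98 p [ 0.6065 -0.2013  0.1027] F [-0.44 -0.63 -0.22] q [-0.38  0.59  1.35  0.    1.21  0.86] open 0.003192023887407738
tilt [-0.00502405  0.00205775] y yaw -71.0270373551618
shift cm [-0.01  0.12 -0.  ]
```

Emit:
send_rows(
  deltas=[
    [[0, 0.1, 0.8, 0], [0, 0, 0.6, 0], [0, 0, 0.4, 0], [0, 0, 0.3, 0], [0, 0, 0.2, 0], [0, 0, 0.2, 0], [0, 0, 0.2, 0], [0, 0, 0.2, 0], [0, 0, 0, 0]],
  ],
)

```text
time_s: 4.73
tool_pos: [0.6087, -0.2025, 0.0764]
tool_rot: [3.099, 0.516, 0.001]
force: [0.7, 0.8, 0.4]
opening: 0.005
gripper_force: 0.3
```

Emit:
send_rows(
  deltas=[
    [[0, 0, 0.1, 0], [0, 0, 0.1, 0], [0, 0, 0, 0]],
  ],
)

```text
time_s: 4.98
tool_pos: [0.6088, -0.2025, 0.0746]
tool_rot: [3.099, 0.516, 0.001]
force: [1.9, 0.3, 3.0]
opening: 0.003
gripper_force: 1.6
```

Emit:
send_rows(
  deltas=[
    [[0, 0, 0.1, 0], [0, 0, 0.1, 0], [0, 0, 0, 0]],
  ],
)

```text
time_s: 5.23
tool_pos: [0.6088, -0.2025, 0.0724]
tool_rot: [3.099, 0.515, 0.001]
force: [3.4, 1.2, 2.4]
opening: 0.004
gripper_force: 2.1
```

Emit:
send_rows(
  deltas=[
    [[0, 0, 0.1, 0], [0, 0, 0.1, 0], [0, 0, 0, 0]],
  ],
)

```text
time_s: 5.48
tool_pos: [0.6091, -0.2026, 0.0719]
tool_rot: [3.098, 0.515, 0.002]
force: [-0.8, 3.2, 14.9]
opening: 0.008
gripper_force: 7.4
```

Emit:
send_rows(
  deltas=[
    [[0, 0, 0.1, 0], [0, 0, 0, 0], [0, 0, 0, 0]],
  ],
)

```text
time_s: 5.73
tool_pos: [0.6092, -0.2026, 0.0717]
tool_rot: [3.098, 0.516, 0.003]
force: [-2.8, 4.7, 21.6]
opening: 0.007
gripper_force: 10.4
```

Emit:
send_rows(
  deltas=[
    [[0, 0, -1, 0], [0, 0, -2, 0], [0, 0, -2, 0], [0, 0, -1, 0], [0, 0, 0, 0]],
  ],
)

```text
time_s: 6.15
tool_pos: [0.6091, -0.2029, 0.1314]
tool_rot: [3.097, 0.515, 0.003]
force: [-0.1, -0.1, -0.2]
opening: 0.004
gripper_force: 0.0
```

```bash
python3 - <<'E'
from h import *;K["plunger"]=(.518,-.023);K["bar"]=(.550,-.1165);go("plunger");go("bar")
from workcell import optics
c=optics.read_camera("wrist");cv2.imwrite("pics/w2.png",c["color"][...,::-1])
E
```

```text
t 6.15 p [ 0.6091 -0.2029  0.1314] F [-0.07 -0.06 -0.18] q [-0.38  0.57  1.32 -0.    1.25  0.86] open 0.004200230023255199
tilt [ 0.00232779 -0.00122547] y yaw -71.11532067063182
shift cm [ -2.8  -19.97  -0.04]
t 6.15 p [ 0.6091 -0.2029  0.1314] F [-0.07 -0.06 -0.18] q [-0.38  0.57  1.32 -0.    1.25  0.86] open 0.004200230023255199
tilt [ 0.00232779 -0.00122547] y yaw -71.11532067063182
shift cm [ -2.79 -10.09  -0.02]
```

View pics/w2.png

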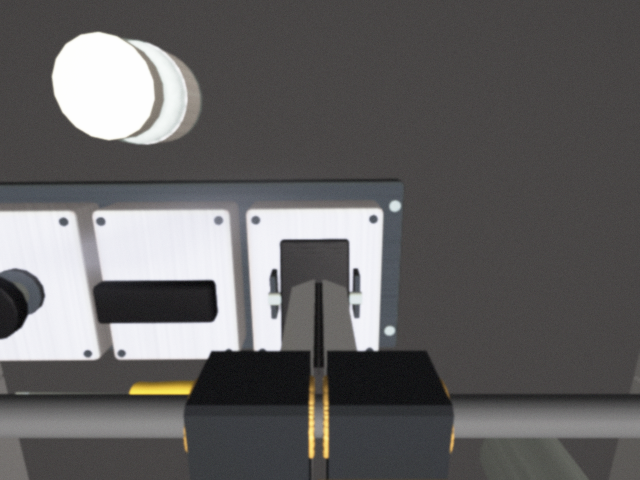

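The far paddle end at (315,242) is now tilted away and down, so the rocker is on. The bar (156,301) and plunger (5,307) are untouched. Moving to the plunger.

Emit:
send_rows(
  deltas=[
    [[-0.4, -2, 0, 0], [-0.4, -3, 0, 0], [-0.4, -3, 0, 0], [-0.4, -3, 0, 0], [-0.4, -3, 0, 0], [-0.4, -3, 0, 0], [-0.4, -2, 0, 0], [0, -1, 0, 0], [0, 0, 1, 0], [0, 0, 1, 0], [0, 0, 0.8, 0], [0, 0, 0.4, 0], [0, 0, 0.2, 0], [0, 0, 0, 0]],
  ],
)

```text
time_s: 7.37
tool_pos: [0.5173, -0.0229, 0.0946]
tool_rot: [-3.099, -0.514, 0.002]
force: [0.1, -0.3, -0.3]
opening: 0.005
gripper_force: 0.0
```

```bash
python3 - <<'E'
from h import *;K["plunger"]=(.518,-.023);go("plunger")
E
```

```text
t 7.37 p [ 0.5173 -0.0229  0.0946] F [ 0.14 -0.3  -0.31] q [-0.11  0.35  1.73 -0.    1.06  1.13] open 0.004922679086169539
tilt [-0.00122825  0.00010945] y yaw -71.15721614452681
shift cm [ 0.07  0.03 -0.  ]
```

Emit:
send_rows(
  deltas=[
    [[0, 0, 0.4, 0], [0, 0, 0.2, 0], [0, 0, 0.2, 0], [0, 0, 0.2, 0], [0, 0, 0.2, 0], [0, 0, 0.2, 0], [0, 0, 0.1, 0], [0, 0, 0.1, 0], [0, 0, 0, 0]],
  ],
)

```text
time_s: 8.12
tool_pos: [0.5174, -0.0224, 0.0794]
tool_rot: [3.099, 0.515, 0.0]
force: [0.8, -0.9, 0.7]
opening: 0.003
gripper_force: 0.2
```

Emit:
send_rows(
  deltas=[
    [[0, 0, 0.1, 0], [0, 0, 0.1, 0], [0, 0, 0, 0], [0, 0, 0, 0]],
  ],
)

```text
time_s: 8.45
tool_pos: [0.5176, -0.0224, 0.0781]
tool_rot: [3.099, 0.516, 0.001]
force: [-3.2, -0.9, 10.2]
opening: 0.003
gripper_force: 5.2
```

Emit:
send_rows(
  deltas=[
    [[0, 0, 0.1, 0], [0, 0, 0.1, 0], [0, 0, 0, 0], [0, 0, 0, 0]],
  ],
)

```text
time_s: 8.78
tool_pos: [0.5179, -0.0224, 0.0777]
tool_rot: [3.098, 0.516, 0.003]
force: [-11.0, -0.2, 30.3]
opening: 0.004
gripper_force: 15.1
```

Emit:
send_rows(
  deltas=[
    [[0, 0, -0.5, 0], [0, 0, -1, 0], [0, 0, -1.5, 0], [0, 0, -1, 0], [0.4, 1.5, 0, 0], [0, 3, 0, 0], [0, 3, 0, 0], [0, 2, 0, 0], [0, 0.3, 0, 0], [0, 0, 0, 0], [0, 0, 0, 0]],
  ],
)

```text
time_s: 9.7
tool_pos: [0.5526, -0.1132, 0.1154]
tool_rot: [-3.099, -0.515, 0.001]
force: [-0.9, 0.2, 0.4]
opening: 0.007
gripper_force: 0.0
```

```bash
python3 - <<'E'
from h import *;K["bar"]=(.550,-.1165);go("bar")
from workcell import optics
c=optics.read_camera("scene");cv2.imwrite("pics/s2.png",cv2.resize(c["color"][170:300,180:440,::-1],None,fx=3,fy=3))
E
```

```text
t 9.7 p [ 0.5526 -0.1132  0.1154] F [-0.89  0.25  0.38] q [-0.27  0.42  1.58  0.    1.14  0.97] open 0.007092991005097503
tilt [-0.000459    0.00034326] y yaw -71.11216422120502
shift cm [-0.35  0.23  0.  ]
```

View pics/s2.png

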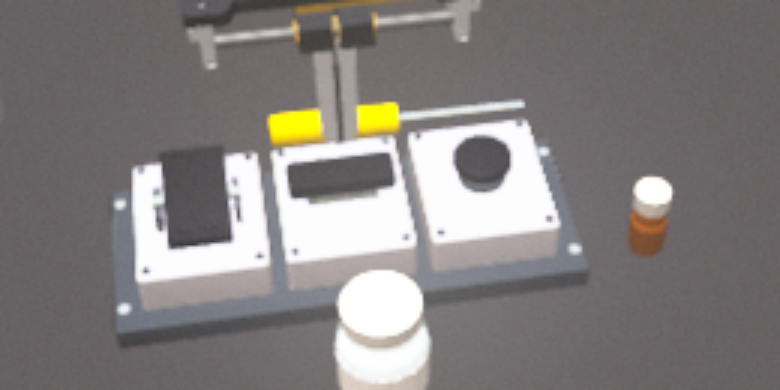

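The enlarged scene crop shows the rocker's far end down (200,243), the plunger low on its stem and in (482,160), and the fingers above the bar (340,175). Pressing the bar.

Emit:
send_rows(
  deltas=[
    [[-0.3, 0.2, 1, 0], [0, 0, 1, 0], [0, 0, 0.6, 0], [0, 0, 0.3, 0], [0, 0, 0.2, 0], [0, 0, 0.2, 0], [0, 0, 0.2, 0], [0, 0, 0.2, 0], [0, 0, 0.2, 0], [0, 0, 0.2, 0], [0, 0, 0, 0]],
  ],
)

```text
time_s: 10.67
tool_pos: [0.5508, -0.1166, 0.0744]
tool_rot: [3.099, 0.515, 0.001]
force: [-0.6, 2.1, 5.3]
opening: 0.003
gripper_force: 2.2
```

Emit:
send_rows(
  deltas=[
    [[0, 0, 0.1, 0], [0, 0, 0.1, 0], [0, 0, 0, 0], [0, 0, 0, 0]],
  ],
)

```text
time_s: 11.0
tool_pos: [0.5509, -0.1166, 0.0732]
tool_rot: [3.099, 0.516, 0.001]
force: [-3.6, 2.4, 10.8]
opening: 0.002
gripper_force: 5.4
```

Emit:
send_rows(
  deltas=[
    [[0, 0, 0.1, 0], [0, 0, 0.05, 0], [0, 0, 0, 0], [0, 0, 0, 0]],
  ],
)

```text
time_s: 11.33
tool_pos: [0.5511, -0.1167, 0.0729]
tool_rot: [3.098, 0.516, 0.002]
force: [-8.9, 3.1, 24.2]
opening: 0.006
gripper_force: 12.2
```

Emit:
send_rows(
  deltas=[
    [[0, 0, 0, 0], [0, 0, 0, 0], [0, 0, 0, 0]],
  ],
)

```text
time_s: 11.58
tool_pos: [0.5511, -0.1167, 0.073]
tool_rot: [3.098, 0.516, 0.002]
force: [-9.1, 3.4, 25.0]
opening: 0.002
gripper_force: 12.1
```

The bar is at its stop, held with a steady 25 N.

```bash
python3 -c "
from workcell import workorder;print(workorder.job_done())"
```

```text
the job is handed in; nothing more can be done
None
```

I pressed the rocker, then the plunger, then the bar, each until the end stop was felt, and handed the job in at about 11.6 s with the fingers still holding the bar down at about 25 N; no verdict came back.

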